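# Open the two-leaf cake cupboard

## Robot

A 6-joint arm with a two-finger parallel gripper is mounted at the origin on the work surface. World frame = base frame: x ahead of the robot, y to its left, z up, the work surface at z = 0. Lengths are in mm, angles in rad, forces in N, time in s.
With the tool pointing down it reaches from about 400 to 825 mm from the base axis. Payload 7 kg.
Tool frame: the origin (TCP) lies between the finger pads; the fingertips stand tips_ahead ahead of it and the grasp point (between the pads) lies 11 mm behind it (tips_ahead is the distance from the TCP to the fingertips, in mm); z points along the fingers, y is the direction in which the jaws open and shut (so a half turn about z gives the same grasp; the last joint's range is limited). The gripper opens to 88 mm and grips with 3 to 60 N. Pads are 19 mm wide; open, the fingers measure 130 mm over their backs; the gripper's body (78 mm by 193 mm) begins 47 mm behind the grasp point.
Start: joints at [1.513, 0.359, 0.012, 0, -1.224, -0.288], TCP at [228.799, 635.017, 234.561] pointing down, gripper open.
Joint ranges: [-3.07, 3.07], [-1.43, 2.12], [-1.02, 1.25], [-3.03, 1.67], [-3.05, -0], [-3.03, 3.03]. Speed limits (rad/s): [2.39, 2.39, 3.01, 3.14, 3.14, 3.14].

## Interface

Orientations are given as a rotation vector (axis times angle).
In Python, from bench import * gives the robot as it stands.
- The arm moves only by the tool move_arm, never from a script. Its argument "series" is a list of rows, each a list of 3 entries, a list of its own where there are three numbers: the opening in per cent of the stroke, from 0 (shut) to 100 (fully open), then the shift along the world's x, y, z in cm, then the turn, a rotation vector about the world's x, y, z in degrees. A call has 1 to 20 rows; each row shifts and turns the commanded pose from where the row before left it; what a row does not reach is not made up. A row lasts 1/8 s, in which the tool goes at most 62.5 mm and 10.7 degrees, less where a joint would pass 70% of its speed; a pose out of reach is approached as far as the arm can. A call with a gripper value outside its range is refused whole. The fingers move at their own pace and stop on an object; "grip_force" is the grip in N (left out, the last holds). Time passes only in rows, so rows that do not move let the fingers close. It gives the time, the measured TCP pose, the force and the opening at its end, in the units of the state.
- state(): the state, without advancing time (a new reading comes with each control period).
- capture(name): name is "scene" or "top" or "wrist"; returns a dict with "frame" (384x512x3 uint8, red, green, blue), "intrinsics" (3x3 intrinsics, pixels), "camera_from_world" (4x4, takes a point from world to camera coordinates). Camera axes: x right, y up, looking along -z (the intrinsics and any distortion apply to the point x, -y, -z); pixel columns grow to the right and rows downward; lengths in mm; the calibration is good to about 2 mm. A picture is of the moment at which its call begins. There is no depth.
- job_done(): hands the job in, once; it reports no verdict.
The state is a dict: "time": time; "joint_positions": joint angles; "joint_velocities": joint speeds; "joint_torque": joint torques, N m; "ee_pos": TCP position; "tool_rot": TCP orientation; "ft_force": force on the tool from outside, world axes, zero at the start; "moment": the same for the moment, N m; "width": finger opening in mm.
Only numpy, scipy, OpenCV 4.12 (cv2) and the standard library are available. Lean on these libraries where they do the work, as an engineer would, in place of code of your own. Each camera call takes 0.05 s, during which the arm holds its last target.

## Task

Open up the small aluminium cupboard on the table so that cakes can be loaded: draw its bolt down, swing the bolted leaf wide open while the other leaf stays shut, and only then swing the other leaf, which its cover strip was holding in, wide open too. Leave both leaves standing open about square to the front or further, with the bolt still drawn, and do not disturb the bowl on the roof or the mould and the jar beside the cupboard.

Things in the scene. Friction and masses are not known exactly. Their poses are not given: they have to be found in the camera images.
- cupboard: Fixed aluminium cupboard, 220 deep (x) x 420 wide (y) x 220 mm high, clear back. Origin: centre of its underside, on the table; x points from its doors to its back, y to the left seen from the robot, z up. The roof's front edge and the front faces of both shut leaves lie at x = -126 mm. Each leaf is 203 mm wide, 14 mm thick, from z = 12 to 205 mm.
- keeper (a point): Steel keeper behind which the bolt shoots: a small fixed staple 30 mm wide (y) standing out 20 mm from the roof's front edge above the left leaf, from 209 to 221 mm above the table; this point is the middle of its front bar.
- cover_strip (a point): Middle of the cover strip: a 5 mm thick, 34 mm wide strip up the whole free edge of the left leaf, on its front, which reaches 17 mm over the front of the right leaf, so that the right leaf cannot open before the left one has. It swings with the left leaf.
- bolt (a joint): Steel tower bolt standing on the front of the left leaf near its free edge; metres drawn down: 0 = shot fully up behind the keeper (leaf locked), 0.025 = fully drawn down against its stop. It clears the keeper from about 0.014. It starts at 0 to 0.004, slides stiffly (about 4 to 5 N) and stays where it is left.
- bolt_knob (a point): Centre of the bolt's ball knob, 16 mm across, on a stem 42 mm in front of the leaf's face, 35 mm left of the cupboard's middle, 185 mm above the table when the bolt is fully up. Free from above; pushing it down draws the bolt. It moves with bolt and leaf.
- bolted_leaf (a joint): Angle of the left leaf (the one with the bolt and cover strip), rad: 0 = shut, grows as its free edge swings out towards the robot and then to the left, stop at 1.75. Turns about its vertical hinge line; stiff enough to stay where it is left (about 0.1 N m).
- bolted_leaf_handle (a point): Middle of the left leaf's pull: a level steel bar 10 mm thick, 80 mm long, axis 41 mm in front of the leaf's face, 36 mm clear behind it; 102 mm from the hinge line, 185 mm above the table, 20 mm below the leaf's top edge. An 8 mm post at each end holds it. Open from above. Its axes turn with the leaf (as the cupboard's when shut).
- bolted_leaf_hinge (a point): Point on the left leaf's vertical hinge line, at the leaf's outer front edge (x = -126, y = +205 mm in the cupboard's frame), 185 mm above the table.
- covered_leaf (a joint): Angle of the right leaf (the one under the cover strip, with no bolt), rad: 0 = shut, grows as its free edge swings out towards the robot and then to the right, stop at 1.75; same stiffness.
- covered_leaf_handle (a point): Middle of the right leaf's pull, the mirror image of the left one: same sizes and height, 102 mm from its hinge line.
- covered_leaf_hinge (a point): Point on the right leaf's vertical hinge line, at the leaf's outer front edge (x = -126, y = -205 mm in the cupboard's frame), 185 mm above the table.
- bowl_mid (a point): Bystander: loose steel bowl, 100 mm across, 50 mm high, standing on the rear half of the cupboard's roof; the point is half-way up on its axis. Leave alone.
- mould: Bystander: wooden cake mould lying on the table to the right of the cupboard's front, a disc 100 mm across and 28 mm thick with a 100 mm handle along its -x axis. Origin: centre of the disc's underside. Leave alone.
- jar: Bystander: amber jar with a white cap, 68 mm across, 110 mm high, standing on the table to the left of the cupboard's front. Origin: centre of its underside. Leave alone.

How it is judged:
By the outcome, as a careful person would: the job done as asked, in the order asked, and still so for the second after the job is handed in, with the robot touching nothing.
It also fails if it takes over 64 s, if anything falls off the work surface, if the arm or the gripper's body presses on something with over 40 N, if the wrist force passes 120 N, or if a joint passes its speed limit or range.

## Working session

There is one attempt and no reset: what is moved stays moved. The work goes in short steps, Python scripts to look and compute and a tool call to move; the robot and the scene stay as the last step left them, time stands still between calls to the robot, and variables do not carry over. Pictures are saved under pics/ and viewed, and the job is handed in when it is done.

Besides the shell and the picture viewer there is one more tool, called after "Request:" in YAML: its name, and indented under it one key for each argument. move_arm: Moves the arm, as the interface text tells. Its arguments: {"type":"object","properties":{"series":{"type":"array"},"grip_force":{"type":"number"}},"required":["series"]}

```bash
mkdir -p pics; ls; python3 - <<'E'
from bench import *
import cv2,numpy as np
s=state()
print({k:np.round(v,3) for k,v in s.items()})
for n in ["scene","top","wrist"]:
    c=capture(n); cv2.imwrite(f"pics/{n}0.png",c["frame"][:,:,::-1]); np.savez(f"{n}0.npz",**c)
    print(n,np.round(c["intrinsics"],1).tolist(),np.round(c["camera_from_world"],3).tolist(),[k for k in c])
E
```

```text
pics
{'time': np.float64(0.0), 'joint_positions': array([ 1.513,  0.359,  0.011, -0.   , -1.224, -0.288]), 'joint_velocities': array([0.001, 0.001, 0.   , 0.   , 0.   , 0.002]), 'joint_torque': array([ 4.0000e-03, -5.8272e+01,  2.9305e+01,  6.9970e+00,  7.0000e-03,
       -0.0000e+00]), 'ee_pos': array([228.653, 634.567, 233.583]), 'tool_rot': array([ 3.093, -0.54 , -0.   ]), 'ft_force': array([-0.189, -0.859, -0.256]), 'moment': array([ 0.032,  0.013, -0.043]), 'width': np.float64(87.528)}
scene [[419.8, 0.0, 255.6], [0.0, 419.8, 187.2], [0.0, 0.0, 1.0]] [[-0.998, 0.06, -0.013, 614.148], [-0.053, -0.729, 0.683, -65.983], [0.031, 0.682, 0.731, -1611.594], [0.0, 0.0, 0.0, 1.0]] ['frame', 'intrinsics', 'camera_from_world']
top [[423.3, 0.0, 261.1], [0.0, 423.3, 191.6], [0.0, 0.0, 1.0]] [[0.005, -1.0, 0.025, -23.286], [0.983, 0.01, 0.181, -651.033], [-0.181, 0.023, 0.983, -1316.933], [0.0, 0.0, 0.0, 1.0]] ['frame', 'intrinsics', 'camera_from_world']
wrist [[343.1, 0.0, 257.9], [0.0, 343.1, 189.7], [0.0, 0.0, 1.0]] [[-0.34, -0.94, 0.001, 672.857], [0.896, -0.324, -0.305, 39.51], [0.287, -0.103, 0.952, -390.717], [0.0, 0.0, 0.0, 1.0]] ['frame', 'intrinsics', 'camera_from_world']
```

View pics/scene0.png

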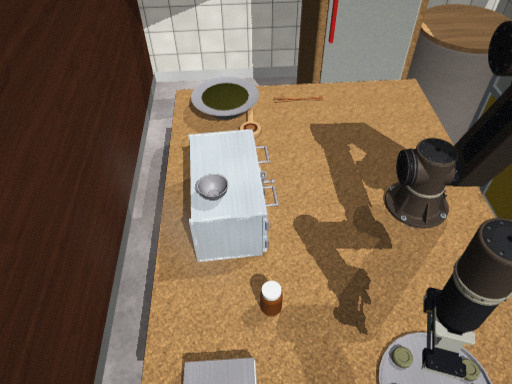

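View pics/top0.png

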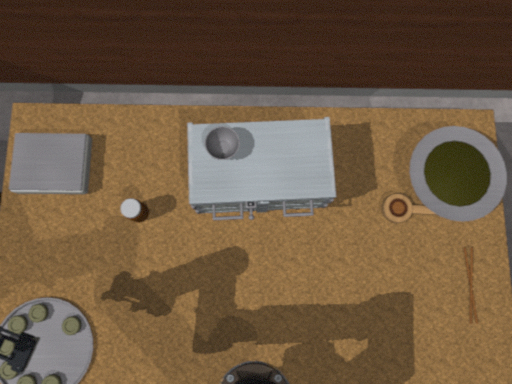

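View pics/wrist0.png

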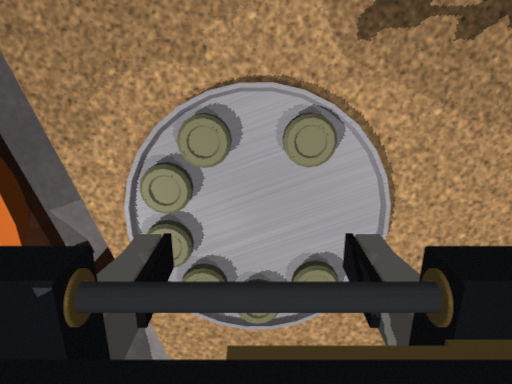

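The top view shows the cupboard (roof corners near (188,122), (329,120), (333,197), (190,204)), handles at about (228,213) and (298,209), jar at (134,210), mould at (398,208).

```bash
python3 - <<'E'
import cv2,numpy as np
a=cv2.imread("pics/top0.png")[105:235,110:430]; cv2.imwrite("pics/topz.png",cv2.resize(a,None,fx=2.5,fy=2.5,interpolation=cv2.INTER_CUBIC))
a=cv2.imread("pics/top0.png")[185:230,180:340]; cv2.imwrite("pics/topz2.png",cv2.resize(a,None,fx=5,fy=5,interpolation=cv2.INTER_CUBIC))
a=cv2.imread("pics/scene0.png")[120:330,170:300]; cv2.imwrite("pics/scz.png",cv2.resize(a,None,fx=2.8,fy=2.8,interpolation=cv2.INTER_CUBIC))
E
cat > h.py <<'E'
import numpy as np,cv2
def ray(c,u,v):
    K=c["intrinsics"];T=c["camera_from_world"]
    d=np.array([(u-K[0,2])/K[0,0],-(v-K[1,2])/K[1,1],-1.])
    R=T[:3,:3];return -R.T@T[:3,3],R.T@d
def onz(c,u,v,z):
    o,d=ray(c,u,v);return o+d*(z-o[2])/d[2]
def proj(c,p):
    K=c["intrinsics"];T=c["camera_from_world"]
    q=T[:3,:3]@np.asarray(p,float)+T[:3,3];return np.array([K[0,2]+K[0,0]*q[0]/-q[2],K[1,2]+K[1,1]*-q[1]/-q[2]])
E
python3 - <<'E'
from h import *
t=np.load("top0.npz")
for uv in [(188,122),(329,120),(333,197),(190,204)]: print(onz(t,*uv,220).round(1))
E
```

```text
[827.8 201.7 220. ]
[ 839.9 -215.3  220. ]
[ 607.8 -221.3  220. ]
[583.8 187.1 220. ]
```

View pics/topz.png

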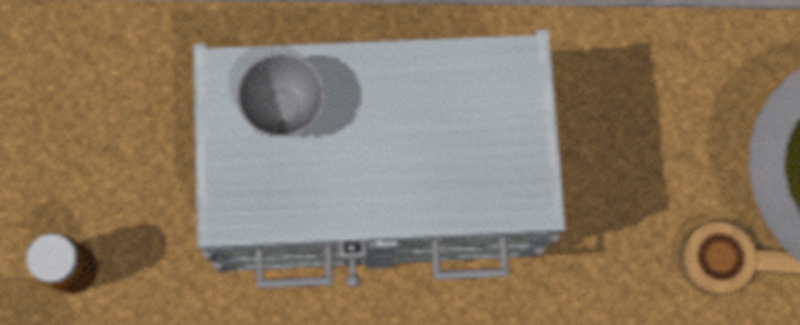

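View pics/topz2.png

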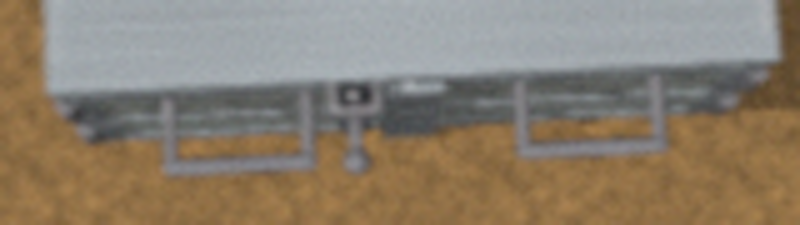

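View pics/scz.png

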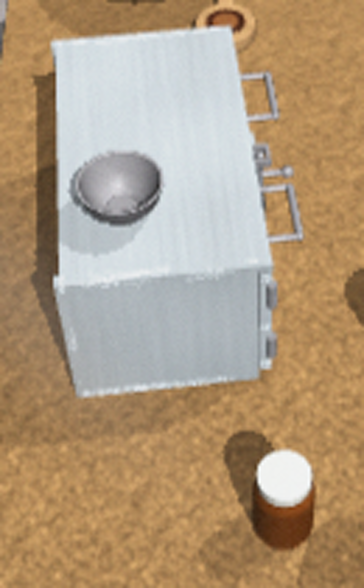

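```bash
python3 - <<'E'
from h import *
t=np.load("top0.npz");s=np.load("scene0.npz")
px=lambda u,v:(180+(u+.5)/5-.5,185+(v+.5)/5-.5)
# (pixel, local, z)
L=[((47,95),(-126,210),220),((780,62),(-126,-210),220),((168,168),(-167,143),185),((310,161),(-167,63),185),((522,151),(-167,-63),185),((662,143),(-167,-143),185),((355,160),(-168,35),185)]
W=np.array([onz(t,*px(*p),z)[:2] for p,l,z in L]);C=np.array([l for p,l,z in L],float)
print(W.round(1))
for idx in ([0,1,2,3,4,5,6],[2,3,4,5,6]):
    Wm=W[idx].mean(0);Cm=C[idx].mean(0)
    H=(C[idx]-Cm).T@(W[idx]-Wm);a=np.arctan2(H[0,1]-H[1,0],H[0,0]+H[1,1])
    R=np.array([[np.cos(a),-np.sin(a)],[np.sin(a),np.cos(a)]]);o=Wm-R@Cm
    print("yaw deg",np.degrees(a),"o",o); print((W-(C@R.T+o)).round(1))
# scene check
sp=lambda u,v:(170+u/2.8,120+v/2.8)
for uv,l in [((288,172),(-168,35,185)),((300,239),(-167,143,185)),((272,116),(-167,-63,185)),((270,268),(-126,210,220))]:
    p=R@np.array(l[:2])+o; print(np.round(sp(*uv),1),proj(s,[*p,l[2]]).round(1))
print("jar",onz(t,131,208,110),"bowl",onz(t,222,143,250),"mould",onz(t,398,208,28))
E
```

```text
[[ 584.9  190. ]
 [ 607.9 -228.8]
 [ 548.   123.5]
 [ 552.8   41. ]
 [ 559.7  -82.9]
 [ 565.1 -165.1]
 [ 553.6   14.8]]
yaw deg 3.1930105892968337 o [722.87823041 -11.7093953 ]
[[-0.5 -1. ]
 [-0.9 -0.4]
 [-0.2  1.7]
 [ 0.1 -0.9]
 [ 0.   1. ]
 [ 1.  -1.3]
 [ 0.4  0.9]]
yaw deg 3.3535906704344747 o [723.13566099 -10.96090087]
[[-0.2 -1.3]
 [-1.7 -0.9]
 [-0.1  1.5]
 [ 0.  -1.2]
 [-0.4  0.8]
 [ 0.3 -1.6]
 [ 0.2  0.6]]
[272.9 181.4] [273.1 181.2]
[277.1 205.4] [277.6 204.8]
[267.1 161.4] [268.8 161.8]
[266.4 215.7] [268.1 215. ]
jar [586.44437598 383.99547558 110.        ] bowl [755.72272321  98.20930988 250.        ] mould [ 605.88853692 -475.74787957   28.        ]
```

The pose fit agrees across 7 points to about 1.5 mm, and the scene view confirms it. The cupboard origin is ≈(723, -11.5) with a yaw of 3.2°. Next I'll work out targets.

```bash
cat >> h.py <<'E'
YAW=np.radians(3.22);O=np.array([722.9,-11.5])
def rot(a):return np.array([[np.cos(a),-np.sin(a)],[np.sin(a),np.cos(a)]])
def W(l):return rot(YAW)@np.asarray(l,float)[:2]+O
def loc(w):return rot(-YAW)@(np.asarray(w,float)[:2]-O)
def leaf(side,th,d=102,n=41): # point at d from hinge, n in front of the face
    sg=1 if side=='L' else -1
    v=np.array([-n*1.,-d*sg]);return W(np.array([-126,205*sg])+rot(-sg*th)@v)
E
python3 - <<'E'
import bench;from h import *
print([k for k in dir(bench) if k[0]!='_'], getattr(bench,'tips_ahead',None))
print("knobpt",W((-176,35)),"handles",leaf('L',0),leaf('R',0))
for c in "LR": print([leaf(c,np.radians(a)).round(0).tolist() for a in range(0,100,10)])
E
```

```text
['PlanningError', 'capture', 'job_done', 'state', 'tips_ahead'] 8.0
knobpt [545.21191483  13.55881855] handles [550.37814421  81.95699158] [ 561.94916898 -123.71777932]
[[550.0, 82.0], [533.0, 90.0], [517.0, 100.0], [503.0, 114.0], [492.0, 129.0], [483.0, 146.0], [478.0, 165.0], [476.0, 184.0], [477.0, 203.0], [481.0, 221.0]]
[[562.0, -124.0], [545.0, -133.0], [531.0, -146.0], [518.0, -160.0], [509.0, -177.0], [502.0, -195.0], [499.0, -214.0], [499.0, -233.0], [502.0, -252.0], [509.0, -270.0]]
```

Request:
move_arm:
  series:
    - [0,[0,0,3],[0,0,0]]
    - [0,[1.76,-3.45,0],[0,0,-3.72]]
    - [0,[1.76,-3.45,0],[0,0,-3.72]]
    - [0,[1.76,-3.45,0],[0,0,-3.72]]
    - [0,[1.76,-3.45,0],[0,0,-3.72]]
    - [0,[1.76,-3.45,0],[0,0,-3.72]]
    - [0,[1.76,-3.45,0],[0,0,-3.72]]
    - [0,[1.76,-3.45,0],[0,0,-3.72]]
    - [0,[1.76,-3.45,0],[0,0,-3.72]]
    - [0,[1.76,-3.45,0],[0,0,-3.72]]
    - [0,[1.76,-3.45,0],[0,0,-3.72]]
    - [0,[1.76,-3.45,0],[0,0,-3.72]]
    - [0,[1.76,-3.45,0],[0,0,-3.72]]
    - [0,[1.76,-3.45,0],[0,0,-3.72]]
    - [0,[1.76,-3.45,0],[0,0,-3.72]]
    - [0,[1.76,-3.45,0],[0,0,-3.72]]
    - [0,[1.76,-3.45,0],[0,0,-3.72]]
    - [0,[1.76,-3.45,0],[0,0,-3.72]]
    - [0,[1.76,-3.45,0],[0,0,-3.72]]
    - [0,[0,0,0],[0,0,0]]
  grip_force: 10

```text
time: 2.65
ee_pos: [546.0, 12.0, 263.9]
tool_rot: [2.278, -2.161, -0.001]
ft_force: [-0.5, 0.1, -1.3]
width: 0.5
```

```bash
python3 - <<'E'
from bench import *
import cv2,numpy as np
s=state();print(s["ee_pos"].round(1),s["joint_positions"].round(2),s["ft_force"].round(1))
c=capture("wrist");cv2.imwrite("pics/w1.png",c["frame"][:,:,::-1]);np.savez("w1.npz",**c)
c=capture("top");np.savez("t1.npz",**c);cv2.imwrite("pics/t1.png",cv2.resize(c["frame"][170:260,170:350,::-1],None,fx=4,fy=4,interpolation=2))
E
```

```text
[546.   12.  263.9] [ 0.38  0.13 -0.23  0.   -1.22 -0.33] [-0.5  0.1 -1.3]
```

View pics/w1.png

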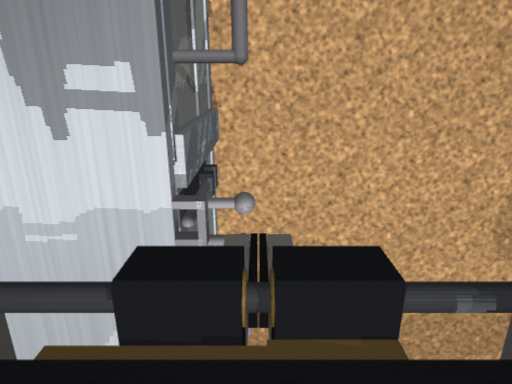

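View pics/t1.png

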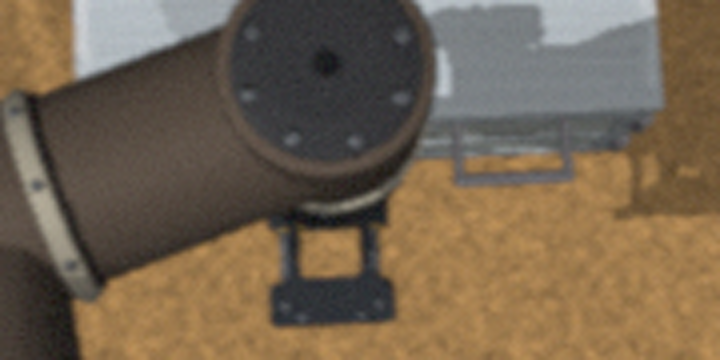

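Wrist view: knob at (245,203), keeper around (190,225), right handle corner at (240,57). I'll check these against my pose.

```bash
python3 - <<'E'
from h import *
c=np.load("w1.npz")
for z in (185,183,181): print(z,loc(onz(c,245,203,z)).round(1))
print("Rhandle corner",loc(onz(c,240,57,185)).round(1),"exp (-167,-63)")
print("world knobpt",W((-176,35)), "tcp loc",loc((546,12)))
E
```

```text
185 [-167.6   32.4]
183 [-167.5   33.1]
181 [-167.4   33.9]
Rhandle corner [-166.   -64.2] exp (-167,-63)
world knobpt [545.21191483  13.55881855] tcp loc [-175.30071792   33.39937572]
```

Request:
move_arm:
  series:
    - [0,[0,0.1,-1.2],[0,0,0]]
    - [0,[0,0,-1.2],[0,0,0]]
    - [0,[0,0,-1.2],[0,0,0]]
    - [0,[0,0,-1.2],[0,0,0]]
    - [0,[0,0,-0.9],[0,0,0]]
    - [0,[0,0,-0.4],[0,0,0]]
    - [0,[0,0,-0.4],[0,0,0]]
    - [0,[0,0,-0.3],[0,0,0]]
    - [0,[0,0,0],[0,0,0]]

```text
time: 3.88
ee_pos: [545.9, 15.0, 196.9]
tool_rot: [-2.283, 2.158, -0.001]
ft_force: [-0.6, 0.0, 2.1]
width: 0.5
```

Request:
move_arm:
  series:
    - [0,[0,0,-0.3],[0,0,0]]
    - [0,[0,0,-0.3],[0,0,0]]
    - [0,[0,0,-0.3],[0,0,0]]
    - [0,[0,0,-0.3],[0,0,0]]
    - [0,[0,0,-0.3],[0,0,0]]
    - [0,[0,0,-0.2],[0,0,0]]
    - [0,[0,0,0],[0,0,0]]

```text
time: 4.75
ee_pos: [545.6, 15.0, 179.3]
tool_rot: [2.283, -2.158, -0.0]
ft_force: [0.4, 1.0, 2.4]
width: 0.6
```

Request:
move_arm:
  series:
    - [0,[0,0,-0.15],[0,0,0]]
    - [0,[0,0,0],[0,0,0]]
    - [0,[0,0,2],[0,0,0]]
    - [0,[0,0,3],[0,0,0]]
    - [30,[0,0,2.4],[0,0,0]]
    - [30,[0.1,1.7,0],[0,0,0]]
    - [30,[0.1,1.7,0],[0,0,0]]
    - [30,[0.1,1.7,0],[0,0,0]]
    - [30,[0.1,1.7,0],[0,0,0]]
    - [30,[0,0,0],[0,0,0]]
    - [30,[0,0,0],[0,0,0]]

```text
time: 6.12
ee_pos: [549.5, 83.2, 251.8]
tool_rot: [2.283, -2.157, -0.0]
ft_force: [0.2, -0.4, -0.3]
width: 26.5
```

```bash
python3 - <<'E'
from bench import *
from h import *
s=state();print(s["ee_pos"].round(1),s["tool_rot"].round(3),s["width"],loc(s["ee_pos"]))
c=capture("wrist");cv2.imwrite("pics/w2.png",c["frame"][:,:,::-1]);np.savez("w2.npz",**c)
E
```

```text
[549.5  83.2 251.8] [ 2.283 -2.157 -0.   ] 26.473052149652933 [-167.83061915  104.32927067]
```

View pics/w2.png

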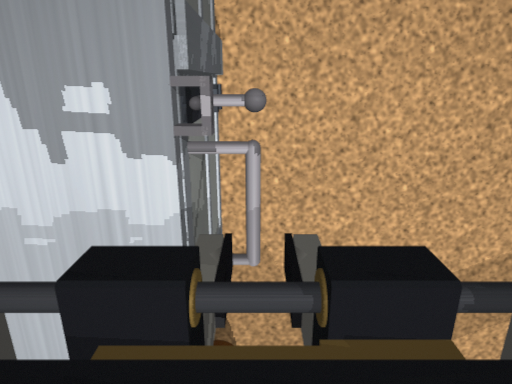

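Knob at (255,100), left bar ends at (253,147) and (253,260), and the bar lies between the fingers.

```bash
python3 - <<'E'
from h import *
c=np.load("w2.npz")
for z in (185,175,162): print(z,loc(onz(c,255,100,z)).round(1))
print(loc(onz(c,253,147,185)),loc(onz(c,253,260,185)))
E
```

```text
185 [-167.5   32. ]
175 [-167.4   32.5]
162 [-167.3   33.2]
[-166.14641313   61.00008066] [-165.77981298  141.90146005]
```

Request:
move_arm:
  series:
    - [30,[0.1,-0.1,-1.2],[0,0,0]]
    - [30,[0,0,-1.2],[0,0,0]]
    - [30,[0,0,-1.2],[0,0,0]]
    - [30,[0,0,-1.2],[0,0,0]]
    - [30,[0,0,-1.2],[0,0,0]]
    - [30,[0,0,-1.0],[0,0,0]]
    - [30,[0,0,-0.4],[0,0,0]]
    - [30,[0,0,0],[0,0,0]]
  grip_force: 10

```text
time: 7.18
ee_pos: [550.6, 82.0, 177.9]
tool_rot: [2.283, -2.158, -0.0]
ft_force: [0.2, 0.4, 1.1]
width: 26.2
```

Request:
move_arm:
  series:
    - [0,[0,0,0],[0,0,0]]
    - [0,[0,0,0],[0,0,0]]
    - [0,[0,0,0],[0,0,0]]
    - [0,[0,0,0],[0,0,0]]

```text
time: 7.68
ee_pos: [551.2, 82.4, 178.5]
tool_rot: [-2.282, 2.157, -0.001]
ft_force: [1.2, 2.7, 1.2]
width: 9.3
```

```bash
python3 - <<'E'
from h import *
for c in "LR":
    A=[0,2.5,5,7.5]+list(range(10,101,5))
    P=np.array([leaf(c,np.radians(a)) for a in A])/10
    acc=P[0].copy()
    for a,p in zip(A[1:],P[1:]):
        d=(p-acc).round(2);acc+=d;print(c,a,d.tolist())
E
```

```text
L 2.5 [-0.45, 0.16]
L 5 [-0.44, 0.19]
L 7.5 [-0.44, 0.2]
L 10 [-0.42, 0.22]
L 15 [-0.83, 0.5]
L 20 [-0.77, 0.56]
L 25 [-0.72, 0.63]
L 30 [-0.67, 0.7]
L 35 [-0.6, 0.74]
L 40 [-0.53, 0.8]
L 45 [-0.46, 0.84]
L 50 [-0.39, 0.88]
L 55 [-0.31, 0.9]
L 60 [-0.23, 0.94]
L 65 [-0.15, 0.94]
L 70 [-0.06, 0.96]
L 75 [0.02, 0.96]
L 80 [0.1, 0.95]
L 85 [0.19, 0.94]
L 90 [0.27, 0.92]
L 95 [0.34, 0.9]
L 100 [0.43, 0.86]
R 2.5 [-0.43, -0.21]
R 5 [-0.42, -0.23]
R 7.5 [-0.41, -0.25]
R 10 [-0.4, -0.27]
R 15 [-0.76, -0.59]
R 20 [-0.7, -0.65]
R 25 [-0.65, -0.7]
R 30 [-0.58, -0.77]
R 35 [-0.52, -0.81]
R 40 [-0.44, -0.85]
R 45 [-0.36, -0.89]
R 50 [-0.29, -0.91]
R 55 [-0.2, -0.94]
R 60 [-0.13, -0.95]
R 65 [-0.04, -0.96]
R 70 [0.05, -0.95]
R 75 [0.12, -0.95]
R 80 [0.21, -0.94]
R 85 [0.29, -0.91]
R 90 [0.37, -0.89]
R 95 [0.45, -0.85]
R 100 [0.51, -0.81]
```

Request:
move_arm:
  series:
    - [0,[-0.45,0.16,0],[0,0,-2.5]]
    - [0,[-0.44,0.19,0],[0,0,-2.5]]
    - [0,[-0.44,0.2,0],[0,0,-2.5]]
    - [0,[-0.42,0.22,0],[0,0,-2.5]]
    - [0,[0,0,0],[0,0,0]]

```text
time: 8.3
ee_pos: [533.7, 90.5, 178.6]
tool_rot: [-2.086, 2.346, -0.0]
ft_force: [1.7, 4.0, 1.7]
width: 9.6
```

Low forces, so the leaf is free. Continuing to 60°.

Request:
move_arm:
  series:
    - [0,[-0.83,0.5,0],[0,0,-5]]
    - [0,[-0.77,0.56,0],[0,0,-5]]
    - [0,[-0.72,0.63,0],[0,0,-5]]
    - [0,[-0.67,0.7,0],[0,0,-5]]
    - [0,[-0.6,0.74,0],[0,0,-5]]
    - [0,[-0.53,0.8,0],[0,0,-5]]
    - [0,[-0.46,0.84,0],[0,0,-5]]
    - [0,[-0.39,0.88,0],[0,0,-5]]
    - [0,[-0.31,0.9,0],[0,0,-5]]
    - [0,[-0.23,0.94,0],[0,0,-5]]
    - [0,[0,0,0],[0,0,0]]

```text
time: 9.68
ee_pos: [480.5, 166.1, 178.6]
tool_rot: [-0.899, 3.005, 0.001]
ft_force: [11.2, 3.1, -5.1]
width: 9.8
```

```bash
python3 - <<'E'
from bench import *
from h import *
s=state();print(s["joint_positions"].round(2))
c=capture("top");cv2.imwrite("pics/t3.png",cv2.resize(c["frame"][105:285,110:430,::-1],None,fx=2.4,fy=2.4,interpolation=2))
c=capture("scene");cv2.imwrite("pics/s3.png",cv2.resize(c["frame"][110:330,160:420,::-1],None,fx=2.4,fy=2.4,interpolation=2))
E
```

```text
[ 0.72  0.13 -0.43  0.   -1.   -1.71]
```

View pics/t3.png

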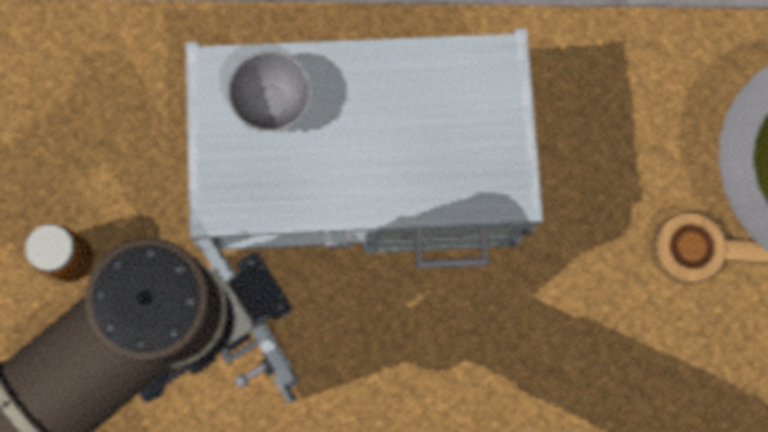

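View pics/s3.png

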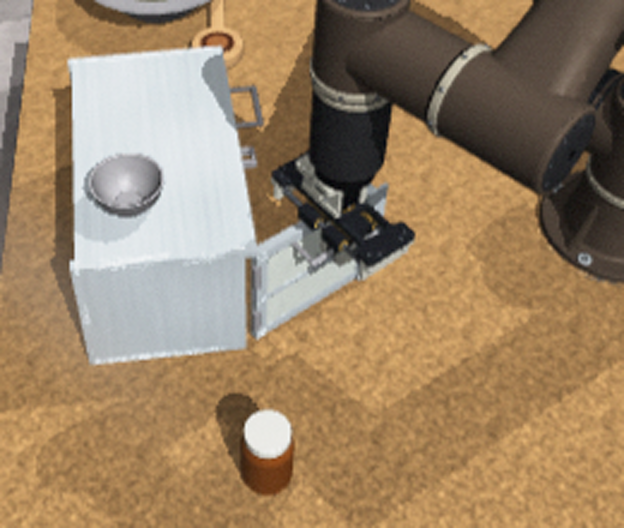

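The top view shows the left leaf at about 60°, the right leaf shut and the bystanders untouched. There is a small radial strain, which I'll correct by 2 mm while going on to 97°.

Request:
move_arm:
  series:
    - [0,[0.05,0.94,0],[0,0,-5]]
    - [0,[-0.01,0.96,0],[0,0,-5]]
    - [0,[0.02,0.96,0],[0,0,-5]]
    - [0,[0.1,0.95,0],[0,0,-5]]
    - [0,[0.19,0.94,0],[0,0,-5]]
    - [0,[0.27,0.92,0],[0,0,-5]]
    - [0,[0.34,0.9,0],[0,0,-5]]
    - [0,[0.16,0.35,0],[0,0,-2]]
    - [0,[0,0,0],[0,0,0]]

```text
time: 10.9
ee_pos: [490.0, 233.8, 178.5]
tool_rot: [0.101, 3.139, 0.0]
ft_force: [4.8, -1.7, 3.9]
width: 9.4
```

Request:
move_arm:
  series:
    - [30,[0,0,0],[0,0,0]]
    - [30,[0,0,0],[0,0,0]]
    - [30,[0,0,0],[0,0,0]]
    - [30,[0,0,1],[0,0,0]]
    - [30,[0,0,2],[0,0,0]]
    - [30,[0,0,3],[0,0,0]]
    - [30,[0,0,3],[0,0,0]]
    - [30,[0,0,0],[0,0,0]]

```text
time: 11.9
ee_pos: [490.3, 234.6, 271.4]
tool_rot: [0.102, 3.136, 0.005]
ft_force: [-0.9, 0.0, 0.6]
width: 26.2
```

```bash
python3 - <<'E'
from bench import *
from h import *
s=state();print(s["ee_pos"].round(1),s["tool_rot"].round(3),s["ft_force"].round(1),leaf('R',0))
c=capture("top");cv2.imwrite("pics/t4.png",cv2.resize(c["frame"][105:285,110:430,::-1],None,fx=2.4,fy=2.4,interpolation=2))
c=capture("wrist");cv2.imwrite("pics/w4.png",c["frame"][:,:,::-1])
E
```

```text
[490.3 234.6 271.4] [0.102 3.136 0.005] [-0.9  0.   0.6] [ 561.94916898 -123.71777932]
```

View pics/t4.png

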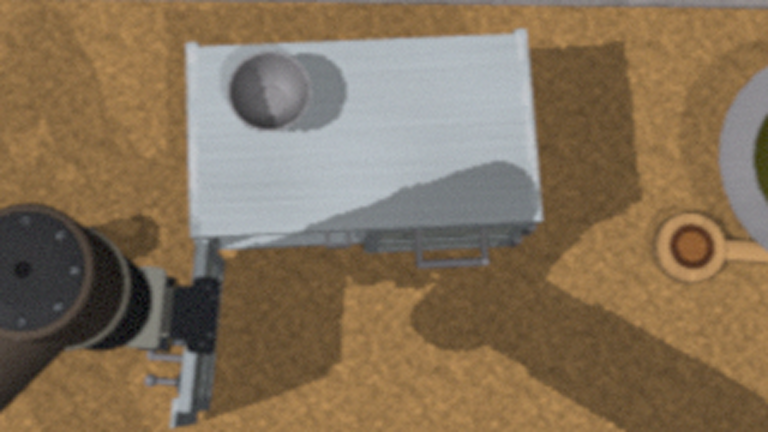

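View pics/w4.png

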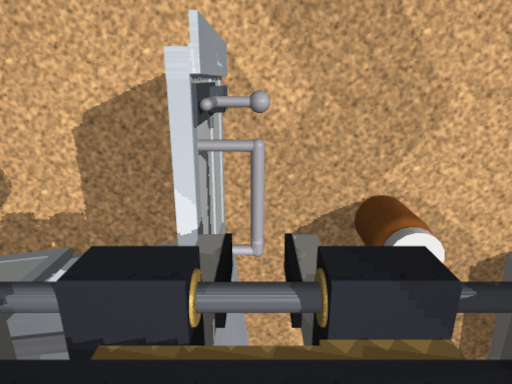

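Left leaf stands at about 95–97°, the right leaf is still shut, and the jar is untouched. Now the right handle.

Request:
move_arm:
  series:
    - [30,[0.51,-2.56,0],[0,0,6.92]]
    - [30,[0.51,-2.56,0],[0,0,6.92]]
    - [30,[0.51,-2.56,0],[0,0,6.92]]
    - [30,[0.51,-2.56,0],[0,0,6.92]]
    - [30,[0.51,-2.56,0],[0,0,6.92]]
    - [30,[0.51,-2.56,0],[0,0,6.92]]
    - [30,[0.51,-2.56,0],[0,0,6.92]]
    - [30,[0.51,-2.56,0],[0,0,6.92]]
    - [30,[0.51,-2.56,0],[0,0,6.92]]
    - [30,[0.51,-2.56,0],[0,0,6.92]]
    - [30,[0.51,-2.56,0],[0,0,6.92]]
    - [30,[0.51,-2.56,0],[0,0,6.92]]
    - [30,[0.51,-2.56,0],[0,0,6.92]]
    - [30,[0.51,-2.56,0],[0,0,6.92]]
    - [30,[0,0,0],[0,0,0]]
    - [30,[0,0,0],[0,0,0]]

```text
time: 14.0
ee_pos: [560.1, -124.4, 267.3]
tool_rot: [2.278, -2.162, -0.002]
ft_force: [0.5, -0.4, -0.9]
width: 26.0
```

```bash
python3 - <<'E'
from bench import *
from h import *
s=state();print(s["ee_pos"].round(1),s["tool_rot"].round(3),s["joint_positions"].round(2),loc(s["ee_pos"]))
c=capture("wrist");cv2.imwrite("pics/w5.png",c["frame"][:,:,::-1]);np.savez("w5.npz",**c)
E
```

```text
[ 560.1 -124.4  267.3] [ 2.278e+00 -2.162e+00 -2.000e-03] [ 0.12  0.17 -0.16 -0.   -1.23 -0.07] [-168.84646402 -103.60466845]
```

View pics/w5.png

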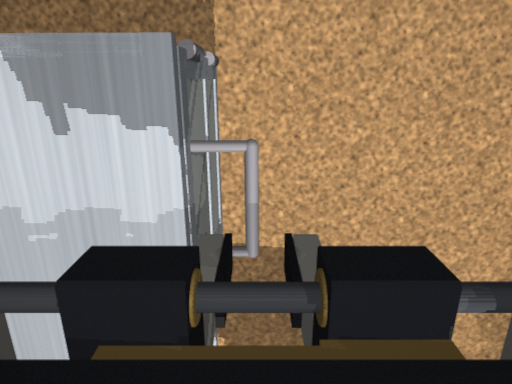

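The bar is at column 252, rows 147–250, between the fingers. I need to go about 2.5 mm towards the cupboard and descend 89 mm.

Request:
move_arm:
  series:
    - [30,[0.25,0.1,-1.5],[0,0,0]]
    - [30,[0,0,-1.5],[0,0,0]]
    - [30,[0,0,-1.5],[0,0,0]]
    - [30,[0,0,-1.2],[0,0,0]]
    - [30,[0,0,-1.2],[0,0,0]]
    - [30,[0,0,-1.2],[0,0,0]]
    - [30,[0,0,-0.6],[0,0,0]]
    - [30,[0,0,-0.2],[0,0,0]]
    - [30,[0,0,0],[0,0,0]]

```text
time: 15.18
ee_pos: [563.3, -123.6, 179.3]
tool_rot: [-2.281, 2.16, -0.0]
ft_force: [-0.6, 0.1, 0.7]
width: 26.5
```

Request:
move_arm:
  series:
    - [0,[0,0,0],[0,0,0]]
    - [0,[0,0,0],[0,0,0]]
    - [0,[0,0,0],[0,0,0]]
    - [0,[0,0,0],[0,0,0]]

```text
time: 15.68
ee_pos: [563.5, -123.7, 179.5]
tool_rot: [-2.281, 2.16, -0.001]
ft_force: [0.5, -0.6, 1.3]
width: 9.6
```

Request:
move_arm:
  series:
    - [0,[-0.43,-0.21,0],[0,0,2.5]]
    - [0,[-0.42,-0.23,0],[0,0,2.5]]
    - [0,[-0.41,-0.25,0],[0,0,2.5]]
    - [0,[-0.4,-0.27,0],[0,0,2.5]]
    - [0,[0,0,0],[0,0,0]]

```text
time: 16.3
ee_pos: [546.7, -133.6, 179.5]
tool_rot: [-2.46, 1.954, -0.001]
ft_force: [2.5, -1.9, 1.3]
width: 9.6
```

Request:
move_arm:
  series:
    - [0,[-0.76,-0.59,0],[0,0,5]]
    - [0,[-0.7,-0.65,0],[0,0,5]]
    - [0,[-0.65,-0.7,0],[0,0,5]]
    - [0,[-0.58,-0.77,0],[0,0,5]]
    - [0,[-0.52,-0.81,0],[0,0,5]]
    - [0,[-0.44,-0.85,0],[0,0,5]]
    - [0,[-0.36,-0.89,0],[0,0,5]]
    - [0,[-0.29,-0.91,0],[0,0,5]]
    - [0,[-0.2,-0.94,0],[0,0,5]]
    - [0,[-0.13,-0.95,0],[0,0,5]]
    - [0,[0,0,0],[0,0,0]]

```text
time: 17.68
ee_pos: [500.7, -214.2, 179.4]
tool_rot: [3.055, -0.734, 0.001]
ft_force: [1.7, -0.5, 3.0]
width: 9.6
```

Request:
move_arm:
  series:
    - [0,[-0.04,-0.96,0],[0,0,5]]
    - [0,[0.05,-0.95,0],[0,0,5]]
    - [0,[0.12,-0.95,0],[0,0,5]]
    - [0,[0.21,-0.94,0],[0,0,5]]
    - [0,[0.29,-0.91,0],[0,0,5]]
    - [0,[0.37,-0.89,0],[0,0,5]]
    - [0,[0.45,-0.85,0],[0,0,5]]
    - [0,[0.2,-0.33,0],[0,0,2]]
    - [0,[0,0,0],[0,0,0]]

```text
time: 18.8
ee_pos: [516.6, -281.9, 179.4]
tool_rot: [3.129, 0.273, -0.001]
ft_force: [-1.0, -2.6, 5.2]
width: 9.6
```

Request:
move_arm:
  series:
    - [30,[0,0,0],[0,0,0]]
    - [30,[0,0,0],[0,0,0]]
    - [30,[0,0,0],[0,0,0]]
    - [30,[0,0,1],[0,0,0]]
    - [30,[0,0,2],[0,0,0]]
    - [30,[0,0,3],[0,0,0]]
    - [30,[0,0,4],[0,0,0]]
    - [30,[-0.5,2,3],[0,0,0]]
    - [30,[-0.5,4,0],[0,0,0]]
    - [30,[-0.5,4,0],[0,0,0]]
    - [30,[-0.5,4,0],[0,0,0]]
    - [30,[-0.5,4,0],[0,0,0]]
    - [30,[-0.5,4,0],[0,0,0]]
    - [30,[0,0,0],[0,0,0]]
    - [30,[0,0,0],[0,0,0]]

```text
time: 20.68
ee_pos: [486.8, -61.6, 309.7]
tool_rot: [3.129, 0.278, 0.001]
ft_force: [0.9, -0.8, -1.2]
width: 26.3
```

```bash
python3 - <<'E'
from bench import *
from h import *
s=state();print(s["ee_pos"].round(1),s["tool_rot"].round(3),s["ft_force"].round(1))
c=capture("top");np.savez("t6.npz",**c);cv2.imwrite("pics/t6.png",cv2.resize(c["frame"][105:305,110:430,::-1],None,fx=2.4,fy=2.4,interpolation=2))
c=capture("scene");cv2.imwrite("pics/s6.png",cv2.resize(c["frame"][110:330,160:420,::-1],None,fx=2.4,fy=2.4,interpolation=2))
E
```

```text
[486.8 -61.6 309.7] [3.129e+00 2.780e-01 1.000e-03] [ 0.9 -0.8 -1.2]
```

View pics/t6.png

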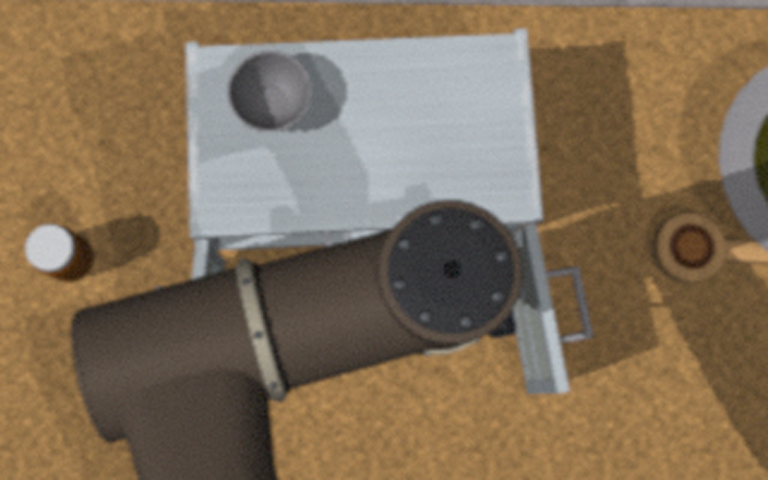

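View pics/s6.png

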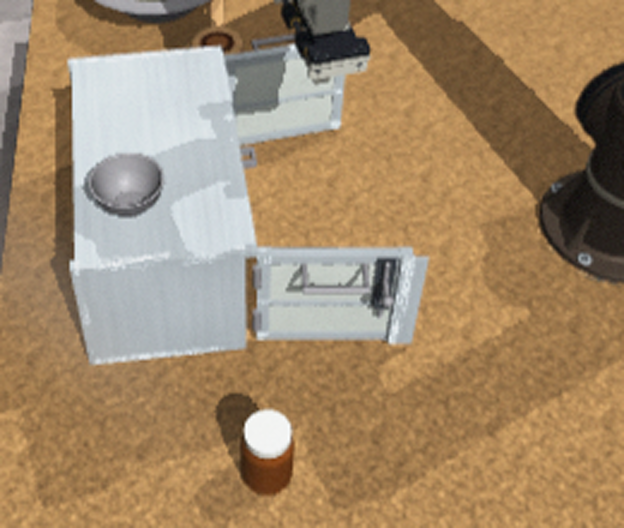

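Both leaves appear open and the bystanders are in place. I'll draw the arm back for an unobstructed measurement.

Request:
move_arm:
  series:
    - [30,[-1,0,3],[0,0,0]]
    - [30,[-1,0,3],[0,0,0]]
    - [30,[-1.5,0,3],[0,0,0]]
    - [30,[-1.5,0,2],[0,0,0]]
    - [30,[-1.5,0,0],[0,0,0]]
    - [30,[0,0,0],[0,0,0]]
    - [30,[0,0,0],[0,0,0]]

```text
time: 21.65
ee_pos: [421.6, -61.8, 418.3]
tool_rot: [3.129, 0.276, -0.002]
ft_force: [-0.8, 0.6, -0.7]
width: 26.3
```

```bash
python3 - <<'E'
from bench import *
from h import *
s=state();print(s["time"],s["ee_pos"].round(1),s["ft_force"].round(1))
c=capture("top");np.savez("t7.npz",**c);cv2.imwrite("pics/t7.png",cv2.resize(c["frame"][180:280,170:370,::-1],None,fx=4,fy=4,interpolation=2))
c=capture("scene");np.savez("s7.npz",**c);cv2.imwrite("pics/s7.png",cv2.resize(c["frame"][110:260,230:360,::-1],None,fx=4,fy=4,interpolation=2))
E
```

```text
21.65 [421.6 -61.8 418.3] [-0.8  0.6 -0.7]
```

View pics/t7.png

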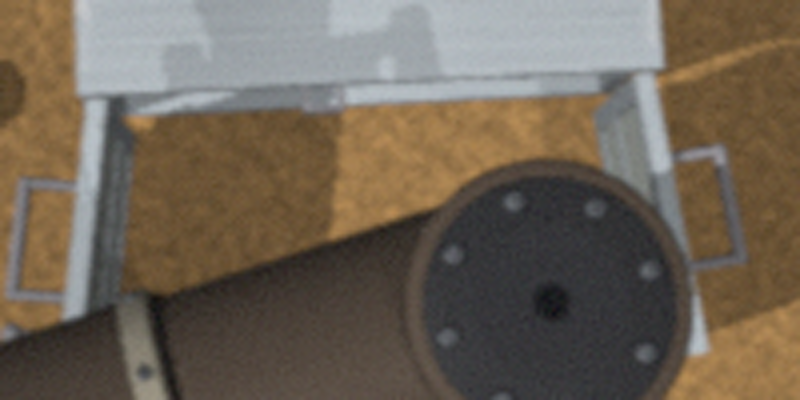

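View pics/s7.png

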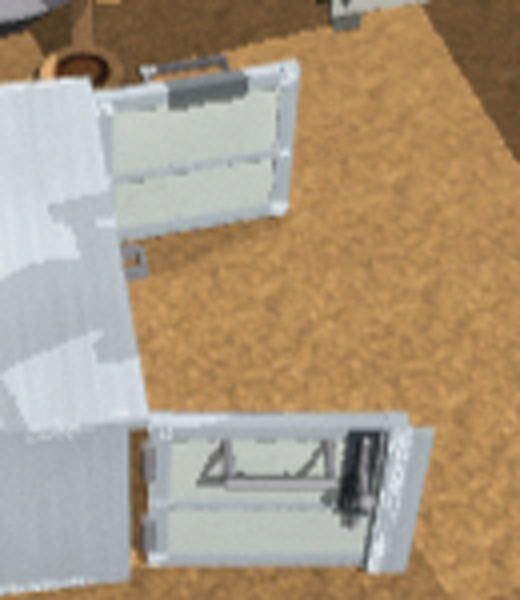

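Left bar ends are at (23,182) and (11,296), right bar ends at (720,152) and (740,262). The knob shows at (330,497) in the scene crop, below the bar line. Measuring the angles and the bolt height next.

```bash
python3 - <<'E'
from h import *
t=np.load("t7.npz");s=np.load("s7.npz");t0=np.load("top0.npz")
P=lambda u,v:onz(t,170+(u+.5)/4-.5,180+(v+.5)/4-.5,185)[:2]
for n,a,b in (("L",(23,182),(11,296)),("R",(720,152),(740,262))):
    d=rot(-YAW)@(P(*b)-P(*a)); ang=np.degrees(np.arctan2(-d[0],-d[1] if n=="L" else d[1]))
    print(n,ang,np.linalg.norm(d))
thL=np.radians(95)
for th in (93,95,97):
  for z in (185,171,162): 
    q=proj(s,[*leaf('L',np.radians(th),170,42),z]);print(th,z,((q-[230,110]+.5)*4-.5).round(0))
for n,(u,v,r) in dict(jar=(131,208,14),mould=(398,208,20),bowl=(222,143,20)).items():
    a=t["frame"][v-r:v+r,u-r:u+r].astype(int);b=t0["frame"][v-r:v+r,u-r:u+r].astype(int)
    g=lambda x:np.float64(x.mean(2));print(n,cv2.phaseCorrelate(g(a),g(b)))
E
```

```text
L 96.80905587526567 81.8624899480864
R 95.26699583429375 80.96472506456206
93 185 [374. 474.]
93 171 [373. 485.]
93 162 [371. 492.]
95 185 [374. 480.]
95 171 [372. 491.]
95 162 [371. 498.]
97 185 [373. 486.]
97 171 [371. 497.]
97 162 [370. 504.]
jar ((-0.12467711860011832, -0.048993181065029034), 0.9828819251005932)
mould ((0.03203972224672569, 0.0906764487727898), 0.8279354549904777)
bowl ((0.040552924973649596, 0.06032846034413453), 0.9537866776266044)
```

```bash
python3 - <<'E'
from h import *
s=np.load("s7.npz");o=np.array([262,205])
a=s["frame"][205:260,262:342,::-1].copy();a=cv2.resize(a,None,fx=9,fy=9,interpolation=2)
th=np.radians(96.8)
for d,n,z,c in ((62,41,185,(0,0,255)),(142,41,185,(0,0,255)),(170,42,185,(0,255,0)),(170,42,162,(255,0,0))):
    q=((proj(s,[*leaf('L',th,d,n),z])-o+.5)*9-.5);print(q);cv2.circle(a,(int(q[0]),int(q[1])),4,c,-1)
cv2.imwrite("pics/k.png",a)
E
```

```text
[237.34004746 237.58028747]
[469.73504856 236.14499031]
[551.46133594 237.97075897]
[544.63563973 277.96212036]
```

View pics/k.png

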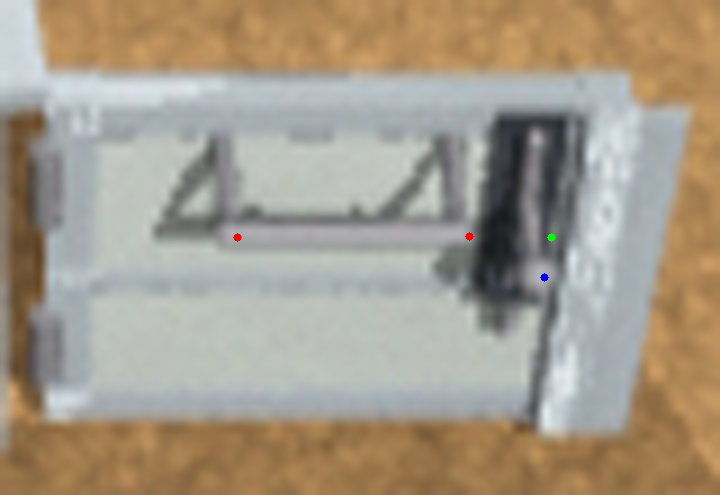

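In this zoom the knob blob sits at about (540,278), on the drawn-down prediction (545,278) and not on the up position (551,238). The bolt is drawn, so I'm handing in.

```bash
python3 -c "
from bench import *
print(job_done()); s=state(); print(s['time'])"
```

```text
the job is handed in; nothing more can be done
None
the job is handed in; nothing more can be done
```

The job is handed in. I drew the bolt down about 23 mm, then swung the bolted leaf open by its pull while the other leaf stayed shut, and after that swung the covered leaf open.

My last checks, at about 22 s on the robot's clock:

- **Leaves:** the left leaf stands at about 97° and the right leaf at about 95°, measured from the top view.
- **Bolt:** the knob appears in the scene view within a pixel of where a drawn bolt would put it, clear of the position for a bolt left up.
- **Bystanders:** the jar, mould and bowl show no measurable shift from the first picture, at most about 0.1 pixel.
- **Forces and arm:** the wrist force read at most about 11 N at the end of each move. That was a small sideways strain on the left pull at about 60°, which I corrected. The arm is withdrawn and touching nothing.

No check failed. I first misread the knob's position in the scene crop, and the zoomed view settled it.

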